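Cull the short spacer, then hold the hidden bolt head for the nut runner

TASK

The bracket in front of the instrument is being bolted up, and its four spacers wait standing on the plywood kit board. First take the one spacer that is too short off the board and put it in the grey reject tray, leaving the good ones standing where they are. Then reach down into the gap behind the bracket, grip the hidden hex bolt head that the slow nut runner is dragging round, and hold it firmly so that it no longer turns; finish while still holding it, and leave the meter, screwdriver and mug alone.

Things in the scene. Friction and masses are not known exactly. Their poses are not given: they have to be found in the camera images.
- fixture: Fixed bracket and instrument. Origin on the bench below the bolt head; x level along the bolt, bracket to instrument, y along the bracket, z up. Bracket web: 150 mm wide, x -30 to -25 mm, top at 100 mm; side flanges (y +-70 to +-75 mm) reach back to x -5 mm. Instrument: front face at x 25 mm, 220 mm wide, back to x 205 mm, top at 98 mm. The gap between is 50 mm wide, open above.
- runner (a point): Rear end of the fixed nut runner that drives the nut on the bracket's robot side: a blue cylinder, 38 mm diameter, lying along the fixture's x at 70 mm height, from the bracket to 180 mm from the bolt head. Do not grip it.
- bolt_head (a point): Steel hex bolt head, 20 mm across flats, 23 mm across corners, 14 mm thick. Origin at its centre: mid-gap, 70 mm above the bench, 30 mm below the bracket's top; 18 mm free each side along the bolt (a 12 mm shank joins it to the bracket). Its x axis is the bolt axis, level, bracket to instrument; y and z turn with it; flats are square to z and at every 60 degrees.
- bolt (a joint): Turn of the bolt about its axis, rad. From the start the runner drags it round steadily, about 0.19 rad/s with about 0.15 N m, until the head is held. Squeezed on two sides it may first turn a little until two flats lie against the fingers. Any angle is fine to hold it at.
- board: Fixed plywood kit board, 230 (x) by 75 (y) by 8 mm thick, lying on the bench; origin at the centre of its underside, z up. The four spacers stand on it in a row along its x, about 50 mm apart.
- spacer_short: The odd spacer: plain round aluminium, 20 mm diameter, only 28 mm tall (22 g or so), with a dark bore mark on top, standing on the board in any of the four places. Origin at the centre of its underside, z up along it.
- spacer_a: A good spacer: same as the short one but 42 mm tall. Origin at the centre of its underside, z up along it. Leave standing.
- spacer_b: A good spacer: same as the short one but 42 mm tall. Origin at the centre of its underside, z up along it. Leave standing.
- spacer_c: A good spacer: same as the short one but 42 mm tall. Origin at the centre of its underside, z up along it. Leave standing.
- tray: Fixed grey plastic reject tray, open on top, outside 110 (x) by 140 (y) by 28 mm high, walls and floor 4 mm. Origin at the centre of its underside, z up.
- meter: Bystander: black hand multimeter, 85 (x) by 160 (y) by 38 mm high, lying face up; origin at the centre of its underside.
- screwdriver: Bystander: screwdriver, about 200 mm long, lying on the bench along its own x axis.
- mug: Bystander: white mug, 76 mm diameter, 90 mm tall, handle at its +y; origin at the centre of its underside.
Not all that is in view belongs to the job. Several things look just like the tray: the one meant starts nearest to the robot's base.

How it is judged:
On the way, in this order (a step that is already met when the one before it is completed fails the run):
1. the short spacer lies in the reject tray, let go (x of spacer_short in the frame of tray between -0.052 and 0.052 m and y of spacer_short in the frame of tray between -0.067 and 0.067 m and z of spacer_short in the frame of tray below 0.025 m and linear speed of spacer_short below 0.03 m/s and contact force between the fingers and spacer_short below 0.1 N), for 0.2 s.
2. the bolt head is gripped and no longer turns (contact force between the fingers and bolt above 10 N and distance between the grasp point and bolt_head below 0.018 m and velocity of joint bolt between -0.04 and 0.04 rad/s), for 0.5 s.
At the end, for the whole second after the job is handed in: The short spacer rests in the reject tray, let go; the other three stand upright where they were (within 20 mm); the fingers are around the bolt head (grasp point within 18 mm of its centre) pressing on it with more than 10 N, and the bolt turns at less than 0.04 rad/s while the robot holds (all of step 1 and all of step 2 and distance of each of spacer_a, spacer_b, spacer_c from where it was at the start of the episode below 0.02 m and angle between each of spacer_a, spacer_b, spacer_c's own z axis and vertical below 0.2 rad and distance of each of meter, screwdriver, mug from where it was at the start of the episode below 0.03 m); the arm keeps its last pose, push and grip.
It fails at once if a good spacer is moved more than 20 mm or tipped (distance of any of spacer_a, spacer_b, spacer_c from where it was at the start of the episode above 0.02 m or angle between any of spacer_a, spacer_b, spacer_c's own z axis and vertical above 0.2 rad).
It fails at once if meter, screwdriver or mug moved more than 30 mm (distance of any of meter, screwdriver, mug from where it was at the start of the episode above 0.03 m).
It also fails if it takes over 48 s, if anything falls off the work surface, if the arm or the gripper's body presses on something with over 40 N, if the wrist force passes 120 N, or if a joint passes its speed limit or range.

ROBOT

A 7-joint arm with a two-finger parallel gripper is mounted at the origin on the work surface. World frame = base frame: x ahead of the robot, y to its left, z up, the work surface at z = 0. Lengths are in m, angles in rad, forces in N, time in s.
With the tool pointing down it reaches from about 0.4 to 0.875 m from the base axis. Payload 19.3 kg.
Tool frame: the origin (TCP) lies at the very end of the fingers, on their centre line; the grasp point (between the pads) lies 19 mm behind it; z points along the fingers, y is the line along which they close (so a half turn about z gives the same grasp; the last joint's range is limited). The gripper opens to 85 mm and grips with 20 to 120 N. Pads are 22 mm wide; open, the fingers measure 114 mm over their backs; the gripper's body (76 mm by 85 mm) begins 54 mm behind the grasp point. The pads swing forward as they close: fully open they stand 13 mm farther back than shut.
Start: joints at [-1.303, 0.521, -0.036, 1.599, 0.021, 1.021, -0.113], TCP at [0.207, 0.59, 0.231] pointing down, gripper open.
Joint ranges: [-2.91, 2.91], [-0.3, 2.13], [-1.5, 1.42], [0.17, 2.43], [-1.26, 4.41], [0.16, 1.93], [-2.52, 2.52]. Speed limits (rad/s): [1.89, 1.89, 2.39, 2.39, 3.01, 3.01, 3.01].

INTERFACE

Orientations are given as [roll, pitch, yaw] about the fixed x, y, z axes, in that order (R = Rz(yaw) Ry(pitch) Rx(roll)).
In Python, from workcell import bot gives the robot as it stands.
- The arm moves only by the tool carry_out, never from a script. Its argument "rows" is a list that holds one entry, the list of rows, each a list of 4 numbers: the shift along the tool's x, y, z in m, then the turn about the tool's z in degrees. In form: [[[x, y, z, twist], ...]]. A call has 1 to 12 rows; each row is the pose to reach, as a shift and turn from the pose commanded when the call began, along the tool's axes at that moment; what a row does not reach only later rows make up. A row lasts 1/12 s, in which the tool goes at most 41.7 mm and 7.16 degrees, less where a joint would pass 70% of its speed; a pose out of reach is approached as far as the arm can. A call with a gripper value outside its range is refused whole. "grip" is the finger opening in m, from 0 to 0.0854, set as the call begins (left out, the last holds). The fingers move at their own pace and stop on an object; "grip_force" is the grip in N (left out, the last holds). Time passes only in rows, so rows that repeat a pose let the fingers close. It gives the time, the measured TCP pose, the force, the opening and the grip force at its end, in the units of the state.
- bot.observe(): the state, without advancing time (a new reading comes with each control period).
- bot.grab_frame(name): name is "scene" or "side" or "wrist"; returns a dict with "pixels" (400x640x3 uint8, red, green, blue), "K" (3x3 intrinsics, pixels), "pose" (4x4, takes a point from camera to world coordinates). Camera axes: x right, y down, z forward; pixel columns grow to the right and rows downward; lengths in m; the calibration is good to about 2 mm. A picture is of the moment at which its call begins. There is no depth.
- bot.job_done(): hands the job in; it is judged then, once.
Trained networks look in a picture, given as the dict that the camera call returned (one of the last four; its "shot" number tells which), for a name from the list of things; names that differ only in an ending like _2 or _b are one class to them, and where a whole thing is asked for, a point or a joint stands for the part that bears it (a point fixed in the world has none). Each returns a list of dicts, best first, with "conf" (0 to 1); they miss things now and then, are a little off and sometimes report something else, mostly with a low value. They report only what shows in the picture. A call takes as long as a camera call. They do not tell look-alikes from the thing itself.
- bot.look_for(picture, label): "position" ([column, row] in pixels, amid what is visible of it).
- bot.regions_of(picture, label): "region" (400x640 bool, what is visible of it) and "position" ([column, row] in pixels, amid what is visible of it).
- bot.spot_point(picture, label): "position" ([column, row] in pixels: a listed point, or the origin of a listed thing).
The state is a dict: "clock": time; "qpos": joint angles; "qd": joint speeds; "joint_efforts": joint torques, N m; "position": TCP position; "tool_rot": TCP orientation; "force": force on the tool from outside, world axes, zero at the start; "moment": the same for the moment, N m; "grip_width": finger opening in m; "finger_force": force on a finger pad.
Only numpy, scipy, OpenCV 4.12 (cv2) and the standard library are available. Lean on these libraries where they do the work, as an engineer would, in place of code of your own. Each camera call takes 0.05 s, during which the arm holds its last target. There are 200 camera calls.

## Working session

There is one attempt and no reset: what is moved stays moved. The work goes in short steps, Python scripts to look and compute and a tool call to move; the robot and the scene stay as the last step left them, time stands still between calls to the robot, and variables do not carry over. Pictures are saved under pics/ and viewed, at most 10 in all, crops included, and the job is handed in when it is done.

Besides the shell and the picture viewer there is one more tool, called after "Request:" as name([rows], argument=value, ...), one row to a line, values as JSON. carry_out: Moves the arm, as the interface text tells. Its arguments: {"type":"object","properties":{"rows":{"type":"array","items":{"type":"array","items":{"type":"array","items":{"type":"number"}}}},"grip":{"type":"number"},"grip_force":{"type":"number"}},"required":["rows"]}

```bash
mkdir -p pics
cat > h.py <<'E'
import numpy as np, cv2, pickle
from workcell import bot
def shot(n,save=None):
    p=bot.grab_frame(n)
    if save: cv2.imwrite(f'pics/{save}.png',p['pixels'][:,:,::-1])
    return p
def ray(p,uv):
    K=np.array(p['K']);T=np.array(p['pose'])
    d=T[:3,:3]@np.linalg.solve(K,[uv[0],uv[1],1.]);return T[:3,3],d
def onz(p,uv,z):
    o,d=ray(p,uv);return o+d*(z-o[2])/d[2]
def proj(p,X):
    T=np.array(p['pose']);c=T[:3,:3].T@(np.array(X)-T[:3,3]);u=np.array(p['K'])@c;return u[:2]/u[2]
def tri(obs):
    A=np.zeros((3,3));b=np.zeros(3)
    for p,uv in obs:
        o,d=ray(p,uv);d=d/np.linalg.norm(d);M=np.eye(3)-np.outer(d,d);A+=M;b+=M@o
    return np.linalg.solve(A,b)
E
python3 - <<'E'
from h import *
np.set_printoptions(precision=3,suppress=True)
a=shot('scene','scene');b=shot('side','side')
for n,p in(('scene',a),('side',b)):
    for l,z in (('tray',0),('board',0),('spacer_short',.008),('spacer_a',.008),('fixture',0),('runner',.07),('bolt_head',.07),('meter',0),('mug',0),('screwdriver',.01)):
        for r in bot.spot_point(p,l):
            print(n,l,np.round(r['conf'],2),np.round(r['position']),onz(p,r['position'],z))
s=bot.observe();print(s['position'],s['tool_rot'],s['clock'],s['grip_width'])
cv2.imwrite('pics/both.png',cv2.resize(np.vstack([a['pixels'],b['pixels']])[:,:,::-1],None,fx=.75,fy=.75))
E
```

```text
scene tray 0.89 [246. 256.] [ 0.476 -0.356  0.   ]
scene tray 0.73 [379. 252.] [ 0.795 -0.104  0.   ]
scene tray 0.66 [180. 295.] [ 0.437 -0.568  0.   ]
scene board 0.88 [302. 232.] [ 0.547 -0.172 -0.   ]
scene spacer_short 0.56 [298. 228.] [ 0.531 -0.17   0.008]
scene spacer_short 0.46 [368. 172.] [0.544 0.253 0.008]
scene spacer_a 0.58 [323. 237.] [ 0.621 -0.158  0.008]
scene spacer_a 0.46 [309. 231.] [ 0.567 -0.161  0.008]
scene spacer_a 0.41 [282. 220.] [ 0.462 -0.171  0.008]
scene spacer_a 0.31 [366. 171.] [0.53  0.257 0.008]
scene fixture 0.57 [364. 185.] [0.568 0.179 0.   ]
scene runner 0.82 [331. 155.] [0.407 0.191 0.07 ]
scene runner 0.39 [296. 229.] [ 0.576 -0.229  0.07 ]
scene bolt_head 0.43 [367. 172.] [0.585 0.168 0.07 ]
scene bolt_head 0.34 [367. 186.] [0.63 0.09 0.07]
scene meter 0.95 [347. 142.] [0.336 0.424 0.   ]
scene mug 0.93 [307. 287.] [ 0.702 -0.344  0.   ]
scene screwdriver 0.67 [305. 196.] [ 0.443 -0.022  0.01 ]
scene screwdriver 0.34 [365. 169.] [0.521 0.264 0.01 ]
side tray 0.94 [359. 285.] [ 0.477 -0.364  0.   ]
side tray 0.81 [404. 341.] [ 0.441 -0.573  0
[... 213 characters left out ...]
   0.008]
side spacer_a 0.6 [322. 249.] [ 0.484 -0.185  0.008]
side spacer_a 0.59 [338. 232.] [ 0.578 -0.153  0.008]
side spacer_a 0.49 [346. 227.] [ 0.615 -0.15   0.008]
side fixture 0.84 [286. 191.] [0.583 0.18  0.   ]
side fixture 0.66 [284. 231.] [ 0.441 -0.024  0.   ]
side runner 0.76 [243. 189.] [0.417 0.204 0.07 ]
side bolt_head 0.57 [239. 190.] [0.401 0.202 0.07 ]
side meter 0.98 [208. 189.] [0.351 0.395 0.   ]
side mug 0.64 [409. 249.] [ 0.706 -0.353  0.   ]
side mug 0.6 [346. 227.] [ 0.624 -0.141  0.   ]
side screwdriver 0.49 [277. 231.] [ 0.418 -0.021  0.01 ]
side screwdriver 0.31 [359. 284.] [ 0.475 -0.369  0.01 ]
[0.207 0.59  0.231] [-3.142  0.     2.804] 1.1 0.08536475788703927
```

View pics/both.png

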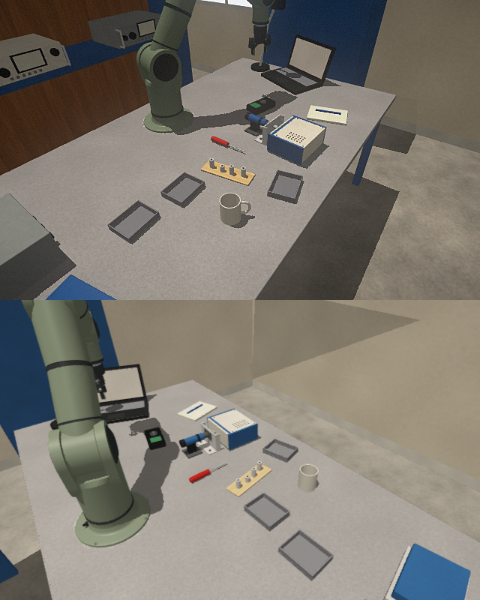

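The picture shows three trays, listed here by scene pixel and distance from the base:
- (246,256): 0.60 m
- (379,252): 0.80 m
- (180,295): 0.72 m

The one at (246,256) is nearest, so it is the one meant. I'll confirm it and the spacers in an enlarged crop.

Run:
```python
import cv2,numpy as np
a=cv2.imread('pics/scene.png');b=cv2.imread('pics/side.png')
c1=cv2.resize(a[200:290,210:350],(800,514),interpolation=cv2.INTER_CUBIC)[:, :]
A=cv2.resize(a[205:290,215:345],(650,425),interpolation=cv2.INTER_CUBIC)
B=cv2.resize(b[210:255,295:365],(420,270),interpolation=cv2.INTER_CUBIC)
o=np.zeros((600,800,3),np.uint8);o[:300]=cv2.resize(a[205:290,215:345],(458,300),interpolation=3)[:, :].__class__ is None or 0
o[:300,:459]=cv2.resize(a[205:290,215:345],(459,300),interpolation=2)
o[300:600,:467]=cv2.resize(b[210:255,295:365],(467,300),interpolation=2)
o[:220,470:800]=cv2.resize(a[215:245,275:320],(330,220),interpolation=2)
o[300:600,470:800]=cv2.resize(b[160:215,235:295],(330,300),interpolation=2)
cv2.imwrite('pics/crop1.png',o)
```

```text
(no output)
```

View pics/crop1.png

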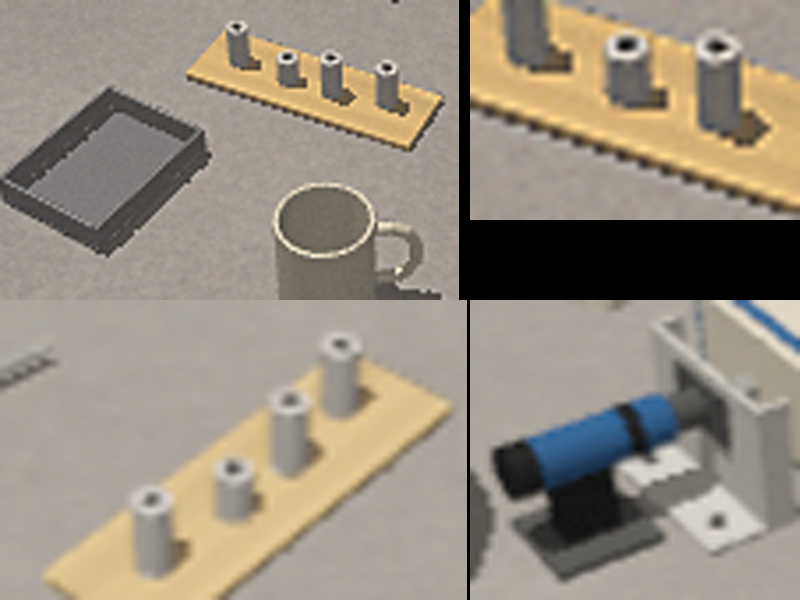

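```bash
cat >> h.py <<'E'
def mv(T,yaw=None):
    "shift in tool axes to reach world point T"
    from scipy.spatial.transform import Rotation as R
    s=bot.observe();M=R.from_euler('xyz',s['tool_rot']).as_matrix()
    d=M.T@(np.array(T)-s['position']);t=None
    if yaw is not None:
        t=-np.degrees(yaw-s['tool_rot'][2]); t=(t+90)%180-90
    return np.round(d,4),t
E
python3 - <<'E'
from h import *
np.set_printoptions(precision=4,suppress=True)
pickle
a=shot('scene');b=shot('side')
sc=lambda x,y:(215+x/3.53-.5+.0,205+y/3.53-.5)
sd=lambda x,y:(295+x/6.67-.5,210+(y-300)/6.67-.5)
S=[sc(237,27),sc(288,57),sc(331,59),sc(386,68)];D=[sd(152,495),sd(234,468),sd(290,397),sd(340,342)]
for i in range(4):
    print(tri([(a,S[i]),(b,D[i])]),onz(a,S[i],.036 if i==1 else .05),onz(b,D[i],.036 if i==1 else .05))
f=lambda x,y:(235+(x-470)/5.5-.5,160+(y-300)/5.4545-.5)
print('bracket top corners',onz(b,f(657,322),.1),onz(b,f(783,402),.1))
s=bot.observe();print(mv([.56,.18,.25],np.radians(90)),s['clock'])
E
```

```text
[ 0.4714 -0.1776  0.0529] [ 0.4694 -0.1762  0.05  ] [ 0.4737 -0.1738  0.05  ]
[ 0.525  -0.1712  0.0375] [ 0.5237 -0.1695  0.036 ] [ 0.5259 -0.1704  0.036 ]
[ 0.5687 -0.1622  0.052 ] [ 0.5678 -0.1618  0.05  ] [ 0.5709 -0.1589  0.05  ]
[ 0.6164 -0.1445  0.0525] [ 0.6149 -0.143   0.05  ] [ 0.6189 -0.141   0.05  ]
bracket top corners [0.5623 0.2566 0.1   ] [0.5706 0.1084 0.1   ]
(array([-0.4687, -0.2696, -0.0187]), np.float64(70.6445676253507)) 1.2
```

The short spacer is second from the base end: scene (296,221), side (330,235), world about (0.525, -0.170). The reject tray sits at about (0.476, -0.360). I'll move over the fixture first for a close wrist view.

Request:
carry_out([
  [[-0.04,-0.022,0,7],[-0.08,-0.045,0,14],[-0.12,-0.068,-0.02,21],[-0.16,-0.09,-0.02,28],[-0.2,-0.112,-0.02,35],[-0.24,-0.135,-0.02,42],[-0.28,-0.158,-0.02,49],[-0.32,-0.18,-0.02,56],[-0.36,-0.205,-0.02,63],[-0.4,-0.23,-0.02,70],[-0.44,-0.25,-0.02,77],[-0.47,-0.27,-0.02,84]],
])

```text
clock: 2.2
position: [0.5336, 0.2121, 0.2516]
tool_rot: [3.141, -0.001, 1.332]
force: [1.3, 1.2, -0.0]
grip_width: 0.0851
finger_force: 0.0
```

Request:
carry_out([
  [[0,0,-0.02,7],[0,0,-0.04,14],[0,0,-0.05,21],[0,0,-0.05,28],[0,0,-0.05,35],[0,0,-0.05,42],[0,0,-0.05,49],[0,0,-0.05,56],[0,0,-0.05,63],[0,0,-0.05,70],[0,0,-0.05,77],[0,0,-0.05,77]],
])

```text
clock: 3.2
position: [0.5324, 0.2139, 0.3012]
tool_rot: [3.141, 0.0, -0.012]
force: [-0.1, 0.6, -0.5]
grip_width: 0.0855
finger_force: 0.0
```

Run:
```python
from h import *
np.set_printoptions(precision=4,suppress=True)
p=shot('wrist','w1');pickle.dump(p,open('w1.pkl','wb'))
for l in('fixture','bolt_head','runner'):
  for r in bot.spot_point(p,l): print(l,round(r['conf'],2),np.round(r['position']),onz(p,r['position'],0 if l=='fixture' else .07))
s=bot.observe();print(s['position'],s['tool_rot'],s['qpos'],s['clock'],p['pose'])
```

```text
fixture 0.78 [343. 122.] [0.5806 0.1805 0.    ]
bolt_head 0.95 [348. 125.] [0.581  0.1799 0.07  ]
runner 0.7 [339. 266.] [0.405  0.1883 0.07  ]
runner 0.62 [474. 226.] [0.4579 0.0235 0.07  ]
[0.5325 0.2137 0.3013] [-3.1415 -0.     -0.0022] [-1.0101  0.4645  0.7617  1.6792 -0.3476  1.1384 -1.7264] 3.4 [[-0.0115 -0.959  -0.2831  0.6046]
 [-0.9999  0.011   0.0032  0.2126]
 [ 0.      0.2831 -0.9591  0.442 ]
 [ 0.      0.      0.      1.    ]]
```

View pics/w1.png

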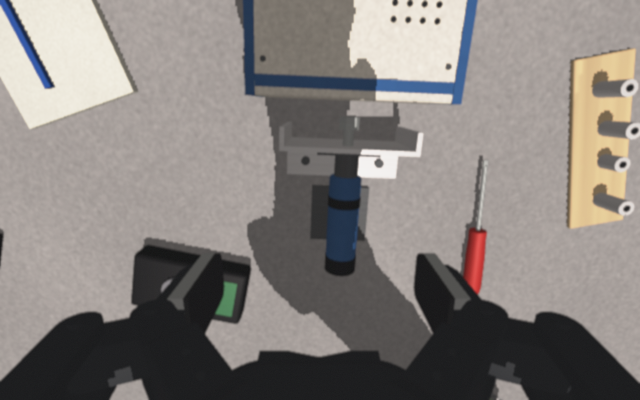

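The bolt head is at wrist pixel (348,125), about (0.581, 0.180), with the fixture yawed about -2.3°. The short spacer shows at (622,163). Next I'll move above it.

Request:
carry_out([
  [[0,0.04,0,-1],[0,0.08,0,-2],[-0.002,0.12,0.02,-4],[-0.003,0.16,0.03,-6],[-0.004,0.2,0.045,-8],[-0.005,0.24,0.06,-10],[-0.006,0.275,0.08,-11.5],[-0.007,0.31,0.1,-13],[-0.007,0.345,0.12,-13],[-0.007,0.37,0.14,-13],[-0.007,0.384,0.16,-13],[-0.007,0.384,0.17,-13]],
])

```text
clock: 4.4
position: [0.5218, -0.1738, 0.1295]
tool_rot: [3.141, 0.002, 0.219]
force: [-0.2, -0.6, -0.4]
grip_width: 0.0857
finger_force: 0.0
```

Run:
```python
from h import *
np.set_printoptions(precision=4,suppress=True)
p=shot('wrist','w2');pickle.dump(p,open('w2.pkl','wb'))
for l in('spacer_short','board'):
  for r in bot.spot_point(p,l): print(l,round(r['conf'],2),np.round(r['position']),onz(p,r['position'],.008 if l!='board' else 0))
s=bot.observe();print(s['position'],s['tool_rot'],s['qpos'],s['clock'])
```

```text
spacer_short 0.84 [318. 186.] [ 0.5271 -0.1729  0.008 ]
[ 0.523  -0.1698  0.1312] [-3.1408  0.0007  0.2221] [-0.1988  0.615   0.5787  1.9093 -0.4773  0.7582 -0.6978] 4.55
```

View pics/w2.png

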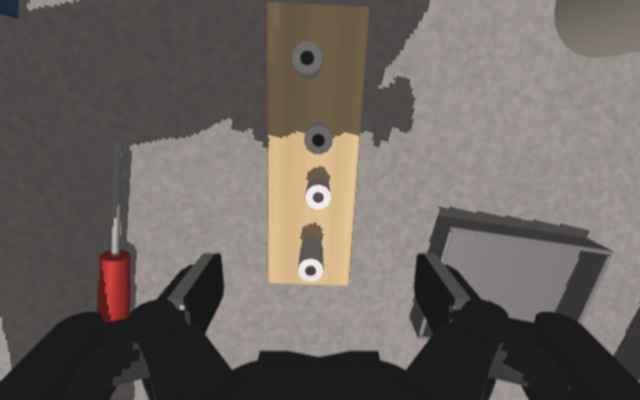

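The short spacer's top is at (318,197) and its neighbours are at (310,270) and (318,138).

Run:
```python
from h import *
p=pickle.load(open('w2.pkl','rb'));np.set_printoptions(precision=4,suppress=True)
for uv,z in (((318,197),.036),((310,270),.05),((318,138),.05),((307,58),.05)): print(onz(p,uv,z))
X=onz(p,(318,197),.036);print(mv([X[0],X[1],.015],np.radians(12.3)))
for c in((267,4),(368,7),(348,285),(269,282)):print(onz(p,c,.008))
```

```text
[ 0.5259 -0.1729  0.036 ]
[ 0.4724 -0.1787  0.05  ]
[ 0.5702 -0.1631  0.05  ]
[ 0.6171 -0.1456  0.05  ]
(array([0.0023, 0.0038, 0.1161]), np.float64(0.4281932829871238))
[ 0.6505 -0.1077  0.008 ]
[ 0.6644 -0.1788  0.008 ]
[ 0.4421 -0.2197  0.008 ]
[ 0.4294 -0.1486  0.008 ]
```

Request:
carry_out([
  [[0.002,0.003,0.03,0],[0.002,0.003,0.06,0],[0.002,0.003,0.085,0],[0.002,0.003,0.1,0],[0.002,0.003,0.11,0],[0.002,0.003,0.114,0],[0.002,0.003,0.114,0]],
])

```text
clock: 5.13
position: [0.5262, -0.1722, 0.0177]
tool_rot: [-3.142, -0.001, 0.222]
force: [-0.2, -0.6, 0.0]
grip_width: 0.0855
finger_force: 0.0
```

Request:
carry_out([
  [[0,0,0,0],[0,0,0,0],[0,0,0,0],[0,0,0,0],[0,0,0,0],[0,0,0,0],[0,0,0,0],[0,0,0,0]],
], grip=0.01, grip_force=40)

```text
clock: 5.8
position: [0.5259, -0.1728, 0.0177]
tool_rot: [3.142, -0.001, 0.221]
force: [-1.0, 0.5, 8.3]
grip_width: 0.0184
finger_force: 38.8
```

Request:
carry_out([
  [[0,0,-0.02,0],[0,0,-0.06,0],[0,0,-0.09,0],[-0.01,0.02,-0.1,0],[-0.03,0.055,-0.1,0],[-0.05,0.09,-0.1,0],[-0.068,0.125,-0.1,0],[-0.08,0.15,-0.1,0],[-0.09,0.168,-0.08,0],[-0.09,0.172,-0.05,0],[-0.09,0.172,-0.03,0],[-0.09,0.172,-0.01,0]],
])

```text
clock: 6.8
position: [0.4749, -0.3608, 0.026]
tool_rot: [-3.141, 0.0, 0.22]
force: [0.5, 0.1, -0.3]
grip_width: 0.0182
finger_force: 39.3
```

Request:
carry_out([
  [[0,0,0.008,0],[0,0,0.01,0],[0,0,0.01,0]],
])

```text
clock: 7.05
position: [0.4755, -0.3604, 0.0175]
tool_rot: [-3.142, 0.0, 0.221]
force: [1.3, 0.2, 0.5]
grip_width: 0.0182
finger_force: 39.3
```

Request:
carry_out([
  [[0,0,0,0],[0,0,0,0],[0,0,0,0],[0,0,0,0]],
], grip=0.045)

```text
clock: 7.38
position: [0.476, -0.3604, 0.018]
tool_rot: [3.141, -0.001, 0.221]
force: [-1.4, 0.0, 0.3]
grip_width: 0.0451
finger_force: 0.0
```

Request:
carry_out([
  [[0,0,-0.03,0],[0,0,-0.07,0],[0,0,-0.11,0],[0,0,-0.15,0],[0,0,-0.19,0],[0,0,-0.21,0],[0,0,-0.21,0]],
])

```text
clock: 7.97
position: [0.4768, -0.3615, 0.2324]
tool_rot: [3.137, -0.005, 0.221]
force: [-0.9, 0.2, -0.0]
grip_width: 0.0447
finger_force: 0.0
```

Run:
```python
from h import *
np.set_printoptions(precision=4,suppress=True)
p=shot('wrist','w3')
for l in('spacer_short','tray'):
  for r in bot.spot_point(p,l): print(l,round(r['conf'],2),np.round(r['position']),onz(p,r['position'],.004))
s=bot.observe();print(s['position'],s['tool_rot'],s['qpos'],s['clock'])
print(mv([.545,.175,.3],np.radians(-2.3)))
```

```text
spacer_short 0.89 [316. 169.] [ 0.4769 -0.3602  0.004 ]
tray 0.8 [478. 231.] [ 0.445 -0.57   0.004]
tray 0.58 [313. 172.] [ 0.4729 -0.3571  0.004 ]
[ 0.4755 -0.3599  0.2271] [-3.1412 -0.0002  0.221 ] [ 0.1207  0.5599  0.6388  1.707  -0.3853  1.0037 -0.4529] 8.1167
(array([ 0.1851, -0.5067, -0.0727]), np.float64(14.960345332593107))
```

View pics/w3.png

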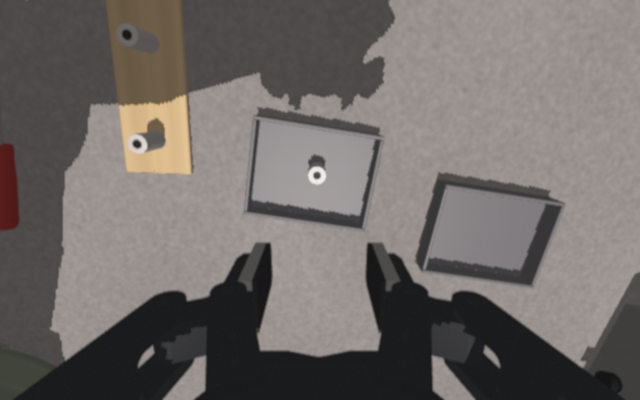

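The short spacer stands in the reject tray at (316,175), let go, and the nearest good spacers are upright. Now I'll go above the bolt.

Request:
carry_out([
  [[0.016,-0.037,-0.02,1],[0.032,-0.073,-0.03,2],[0.048,-0.11,-0.03,4],[0.064,-0.146,-0.03,5],[0.08,-0.182,-0.03,7],[0.096,-0.218,-0.03,8],[0.112,-0.255,-0.03,10],[0.128,-0.29,-0.03,11],[0.144,-0.328,-0.03,13],[0.16,-0.364,-0.03,14],[0.176,-0.4,-0.03,15],[0.192,-0.436,-0.03,15]],
], grip=0.05)

```text
clock: 9.12
position: [0.5669, 0.1092, 0.2561]
tool_rot: [3.141, 0.002, -0.042]
force: [0.9, -0.6, 1.5]
grip_width: 0.05
finger_force: 0.0
```

Run:
```python
from h import *
np.set_printoptions(precision=4,suppress=True)
s=bot.observe();print(s['position'],s['tool_rot'],s['qpos'],s['clock'])
print(mv([.581,.18,.22],np.radians(-2.3)))
```

```text
[0.5669 0.1092 0.2561] [ 3.1408  0.0017 -0.0421] [-0.7843  0.5128  0.7184  1.7255 -0.3809  1.0498 -1.5489] 9.1167
(array([ 0.0112, -0.0713,  0.036 ]), np.float64(-0.11142720770027381))
```

Request:
carry_out([
  [[0.004,-0.03,0.01,0],[0.008,-0.055,0.025,0],[0.011,-0.07,0.036,0],[0.011,-0.071,0.036,0],[0.011,-0.071,0.036,0]],
])

```text
clock: 9.53
position: [0.5808, 0.1771, 0.2199]
tool_rot: [3.14, 0.002, -0.041]
force: [-0.9, -1.0, 1.1]
grip_width: 0.0499
finger_force: 0.0
```

Run:
```python
from h import *
np.set_printoptions(precision=4,suppress=True)
p=shot('wrist','w4');pickle.dump(p,open('w4.pkl','wb'))
for l in('bolt_head','fixture'):
  for r in bot.spot_point(p,l): print(l,round(r['conf'],2),np.round(r['position']),onz(p,r['position'],.07 if l!='fixture' else 0))
s=bot.observe();print(s['position'],s['tool_rot'],s['clock'])
```

```text
bolt_head 0.72 [314. 183.] [0.5819 0.1802 0.07  ]
fixture 0.97 [318. 168.] [0.583 0.177 0.   ]
[0.5816 0.1758 0.2217] [ 3.1412 -0.0005 -0.0433] 9.6833
```

View pics/w4.png

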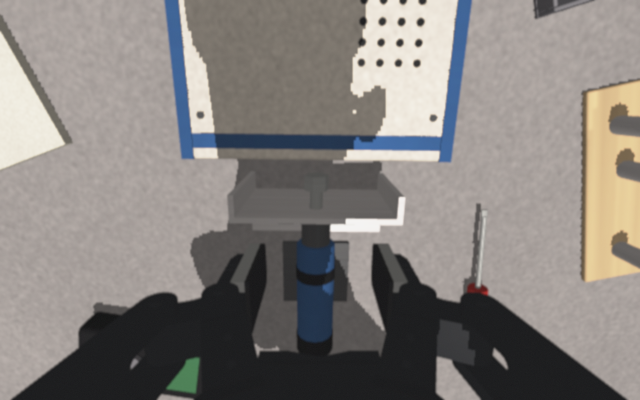

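The gap is in shadow, and the bolt head sits near (316,188). I'll take an enlarged, brightened crop.

Run:
```python
from h import *
np.set_printoptions(precision=4,suppress=True)
im=cv2.imread('pics/w4.png')[145:235,225:410]
im=np.clip(255*(im/255.)**.6*1.1,0,255).astype(np.uint8)
cv2.imwrite('pics/c4.png',cv2.resize(im,None,fx=4,fy=4,interpolation=2))
p=pickle.load(open('w4.pkl','rb'))
print(onz(p,(183,159),.098),onz(p,(450,161),.098))
```

```text
[0.6136 0.2857 0.098 ] [0.6031 0.0681 0.098 ]
```

View pics/c4.png

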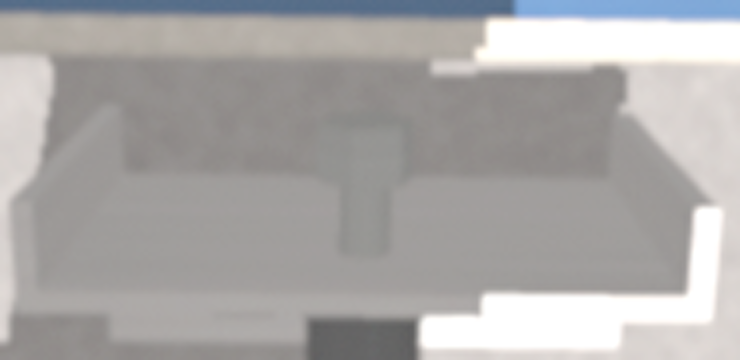

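Request:
carry_out([
  [[0.001,-0.0025,0.03,0],[0.0015,-0.0025,0.06,0],[0.0015,-0.0025,0.08,0],[0.0015,-0.0025,0.095,0],[0.0015,-0.0025,0.108,0],[0.0015,-0.0025,0.12,0],[0.0015,-0.0025,0.132,0],[0.0015,-0.0025,0.144,0],[0.0015,-0.0025,0.155,0],[0.0015,-0.0025,0.163,0],[0.0015,-0.0025,0.17,0],[0.0015,-0.0025,0.17,0]],
])

```text
clock: 10.68
position: [0.5825, 0.1799, 0.05]
tool_rot: [3.141, 0.001, -0.041]
force: [0.7, -0.1, -0.6]
grip_width: 0.05
finger_force: 0.0
```

Request:
carry_out([
  [[0,0,0,0],[0,0,0,0],[0,0,0,0],[0,0,0,0],[0,0,0,0],[0,0,0,0],[0,0,0,0],[0,0,0,0],[0,0,0,0],[0,0,0,0],[0,0,0,0],[0,0,0,0]],
], grip=0.01, grip_force=70)

```text
clock: 11.68
position: [0.5832, 0.1792, 0.052]
tool_rot: [3.141, -0.001, -0.042]
force: [-2.1, -5.7, 4.6]
grip_width: 0.0183
finger_force: 68.5
```

Request:
carry_out([
  [[0,0,0,0],[0,0,0,0],[0,0,0,0],[0,0,0,0],[0,0,0,0],[0,0,0,0],[0,0,0,0],[0,0,0,0],[0,0,0,0],[0,0,0,0],[0,0,0,0],[0,0,0,0]],
])

```text
clock: 12.68
position: [0.5833, 0.1792, 0.0521]
tool_rot: [3.141, -0.001, -0.042]
force: [-1.1, -5.4, 4.0]
grip_width: 0.0185
finger_force: 68.5
```

Run:
```python
from h import *
np.set_printoptions(precision=4,suppress=True)
p=shot('wrist','w5')
s=bot.observe();print({k:np.round(v,3) for k,v in s.items()})
im=cv2.imread('pics/w5.png');im=np.clip(255*(im/255.)**.6*1.1,0,255).astype(np.uint8)
cv2.imwrite('pics/c5.png',im)
```

```text
{'clock': np.float64(12.733), 'qpos': array([-0.737,  0.81 ,  0.522,  1.783, -0.587,  0.708, -1.505]), 'qd': array([-0.001, -0.001,  0.001,  0.002,  0.001, -0.001,  0.001]), 'joint_efforts': array([ -2.89 , -96.313,  15.721, -25.025,  -0.953,  -0.302,   0.052]), 'position': array([0.583, 0.179, 0.052]), 'tool_rot': array([ 3.141, -0.001, -0.042]), 'force': array([-2.083, -4.933,  4.014]), 'moment': array([-0.94 ,  0.262, -0.065]), 'finger_force': np.float64(68.492), 'grip_width': np.float64(0.019)}
```

View pics/c5.png

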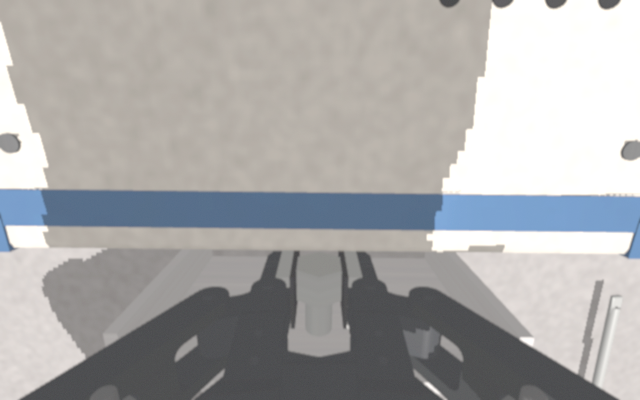

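The head is held between the fingers at (318,270). The opening matches the reading on the 20 mm spacer, so two flats lie against the pads. Opening and force stayed steady for over a second.

```bash
python3 -c "
from workcell import bot
print(bot.job_done())"
```

```text
the job is handed in; nothing more can be done
None
```

The short spacer is in the reject tray nearest the base, and the gripper is holding the bolt head at about 68 N with its opening steady; I handed the job in at about 12.7 s, and no verdict was returned.

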